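Leak-check and uncap a gas canister whose thread hand is unknown

ROBOT

A 7-joint arm with a two-finger parallel gripper is mounted at the origin on a cart in front of the work surface, level with it; the furniture and walls round the work are solid. World frame = base frame: x ahead of the robot, y to its left, z up, the work surface at z = 0. Lengths are in m, angles in rad, forces in N, time in s.
With the tool pointing down it reaches from about 0.4 to 0.85 m from the base axis. Payload 10.4 kg.
Tool frame: the origin (TCP) lies on the centre line of the jaws, within the pads' length; the fingertips stand 11 mm ahead of it and the grasp point (between the pads) lies 8 mm behind it (tip_reach is the distance from the TCP to the fingertips, in m); z points along the fingers, y is the line along which they close (so a half turn about z gives the same grasp; the last joint's range is limited). The gripper opens to 85 mm and grips with 20 to 120 N. Pads are 22 mm wide; open, the fingers measure 114 mm over their backs; the gripper's body (76 mm by 85 mm) begins 54 mm behind the grasp point. The pads swing forward as they close: fully open they stand 13 mm farther back than shut.
Start: joints at [-1.319, 0.332, -0.065, 1.46, 0.022, 1.35, -0.088], TCP at [0.17, 0.602, 0.215] pointing down, gripper open.
Joint ranges: [-2.6, 2.6], [-0.5, 2.12], [-1.47, 1.34], [0.16, 2.42], [-1.27, 4.41], [0.06, 2.06], [-2.6, 2.6]. Speed limits (rad/s): [2.22, 2.22, 2.79, 2.79, 3.14, 3.14, 3.14].

INTERFACE

Orientations are given as a unit quaternion [x, y, z, w].
In Python, from workcell import get_obs, camera, hand_in, tip_reach gives the robot as it stands. The module is installed in compiled form; this text tells all that it offers.
- The arm moves only by the tool move_arm, never from a script. Its argument "plan" is a list of rows, each an object with "delta_pos": the shift along the tool's x, y, z in fractions of the full range, 1 being 0.8 m, a list of three; "turn": the turn, a rotation vector about the tool's x, y, z in normalised numbers (1 is pi rad), a list of three; "fingers": the closure, from 0 (fully open) to 1 (shut). A call has 1 to 12 rows; each row is the pose to reach, as a shift and turn from the pose commanded when the call began, along the tool's axes at that moment; what a row does not reach only later rows make up. A row lasts 1/8 s, in which the tool goes at most 62.5 mm and 10.7 degrees, less where a joint would pass 70% of its speed; a pose out of reach is approached as far as the arm can. A call with a gripper value outside its range is refused whole. The fingers move at their own pace and stop on an object; "force" is the grip in N (left out, the last holds). Time passes only in rows, so rows that repeat a pose let the fingers close. It gives the time, the measured TCP pose, the force, the opening and the grip force at its end, in the units of the state.
- get_obs(): the state, without advancing time (a new reading comes with each control period).
- camera(name): name is "scene" or "top" or "wrist"; returns a dict with "color" (400x640x3 uint8, red, green, blue), "range_z" (400x640 float32, m along the optical axis (not along the pixel's ray), 0 where there is no reading), "fx", "fy", "cx", "cy" (pixels), "R" (3x3) and "t" (3): a world point X has camera coordinates R X + t; the wrist camera has in their place "tool_from_camera" (4x4, takes a point from camera to tool coordinates, whose origin is the TCP and whose axes are the flange's). Camera axes: x right, y down, z forward; pixel columns grow to the right and rows downward; lengths in m; the calibration is good to about 2 mm. The wrist camera is an equidistant fisheye: a pixel r from the principal point sees the ray r / f radians off the axis. A picture is of the moment at which its call begins: read the wrist's pose just before it.
- hand_in(): hands the job in; it is judged then, once.
The state is a dict: "clock": time; "joint_pos": joint angles; "joint_velocities": joint speeds; "tau": joint torques, N m; "position": TCP position; "ee_rot": TCP orientation; "ft_force": force on the tool from outside, world axes, zero at the start; "torque": the same for the moment, N m; "grip_width": opening from 0.0 (shut) to 1.0 (fully open); "grasp_force": force on a finger pad.
Only numpy, scipy, OpenCV 4.12 (cv2) and the standard library are available. Lean on these libraries where they do the work, as an engineer would, in place of code of your own. Each camera call takes 0.05 s, during which the arm holds its last target. There are 200 camera calls.

TASK

The gas canister in the green cup has lost its markings, so nobody knows whether its black outlet cap has a right-hand or a left-hand thread. First check it for leaks: take the yellow gas sniffer, hold its brass tip close to the lower rim of that cap, steadily for two seconds, and lay the sniffer back down flat on the bench. Then try the cap both ways as needed, unscrew it the way it loosens, lift it off and finish still holding it in the gripper a hand's breadth above the neck, ready for the regulator to be fitted next; leave the canister in the red cup capped as it is and the other things where they are.

Things in the scene. Friction and masses are not known exactly. Their poses are not given: they have to be found in the camera images.
- rack: dark steel base plate 112 x 226 x 6 mm, screwed to the bench and immovable, with a green and a red round cup (81 mm across, rim 45.5 mm above the bench) side by side along its y axis, 112 mm apart. Origin: centre of the plate's underside on the bench
- green_cup (a point): centre of the green cup at the level of its rim, on the axis of the canister that stands in it
- red_cup (a point): centre of the red cup at the level of its rim
- canister_1: bare metal gas canister, 71 mm across, clamped in either cup; cannot turn or lift. Origin: centre of its underside, 6 mm above the bench, z up. Domed shoulder, steel collar 41 mm across (top at z = 132 mm), brass threaded neck 35 mm across (top at z = 147.5 mm) hidden by the cap. One canister has a right-hand thread, the other a left-hand one; nothing outside shows which
- canister_2: the other canister, outwardly the same, same origin and sizes. Both necks have a short coarse three-start thread: about 0.9 rad of turning from tight frees the cap and lifts it 2 to 3 mm (3.3 mm per rad); from 1.0 to 1.6 rad it lifts straight off; beyond, it meets a stop. Turned the tightening way it gives at most 0.15 rad, then stops hard
- cap_1: black ribbed round plastic cap of canister_1, 44 mm across, 30 mm high, 40 g, screwed on tight. Origin: centre of its underside (lower rim), 133.5 mm above canister_1's origin when on, 139.5 mm above the bench; top 169.5 mm above the bench. When tight its x axis points as the canister's. Can be gripped across the upper 16 mm from above at any yaw; must rise 15 mm to clear the neck
- cap_2: cap of canister_2, the same in every way
- sniffer: pen-type gas sniffer lying on the bench, 180 mm long, 100 g: yellow body with rubber grip 25 mm wide and 21 mm high, black tail end, steel stalk and brass tip at +x. Origin: on its underside below the middle of the rubber grip, where it is best gripped across (y); x along it towards the tip, z up
- sniffer_tip (a point): end of the sniffer's brass tip (10 mm across), 115 mm from the sniffer's origin along its x and 10 mm up
- tape_measure: yellow tape measure 36 x 81 x 71 mm standing on the bench; bystander. Origin: under its middle
- screwdriver_1: screwdriver with green handle, 185 mm long, lying on the bench; bystander. Origin: under its middle
- thread_bottle: blue thread-sealant bottle with black nozzle, 49 mm across, 146 mm high, standing on the bench; bystander. Origin: centre of its underside
- regulator: brass gas regulator with gauge and black knob, about 70 x 90 mm, 50 mm high, standing on the bench; bystander. Origin: centre of its underside
Mind the look-alikes: they are no part of the job. What is shaped like the cap_1 but blue is not meant. Leave any pink look-alike of the cap_2 alone.

How it is judged:
On the way, in this order (a step that is already met when the one before it is completed fails the run):
1. the sniffer's tip is held steadily beside the lower rim of the green cup's cap (((horizontal distance between canister_1 and green_cup below 0.03 m and horizontal distance between sniffer_tip and cap_1 below 0.05 m and z of sniffer_tip in the frame of cap_1 between -0.018 and 0.018 m and linear speed of sniffer below 0.03 m/s and contact force between the fingers and sniffer above 0.5 N and z of cap_1 in the frame of canister_1 below 0.1365 m) or (horizontal distance between canister_2 and green_cup below 0.03 m and horizontal distance between sniffer_tip and cap_2 below 0.05 m and z of sniffer_tip in the frame of cap_2 between -0.018 and 0.018 m and linear speed of sniffer below 0.03 m/s and contact force between the fingers and sniffer above 0.5 N and z of cap_2 in the frame of canister_2 below 0.1365 m))), for 1.5 s.
2. the sniffer lies flat on the bench again, let go, with the cap still on (height (world z) of sniffer below 0.008 m and contact force between the fingers and sniffer below 0.05 N and linear speed of sniffer below 0.03 m/s and ((horizontal distance between canister_1 and green_cup below 0.03 m and z of cap_1 in the frame of canister_1 below 0.1365 m) or (horizontal distance between canister_2 and green_cup below 0.03 m and z of cap_2 in the frame of canister_2 below 0.1365 m))), for 0.2 s.
3. the green cup's cap has been turned loose on its thread while still on the neck (((horizontal distance between canister_1 and green_cup below 0.03 m and angle between the x axis of cap_1 and the x axis of canister_1, either way round above 0.65 rad and z of cap_1 in the frame of canister_1 below 0.15 m and horizontal distance between cap_1 and canister_1 below 0.006 m) or (horizontal distance between canister_2 and green_cup below 0.03 m and angle between the x axis of cap_2 and the x axis of canister_2, either way round above 0.65 rad and z of cap_2 in the frame of canister_2 below 0.15 m and horizontal distance between cap_2 and canister_2 below 0.006 m))).
At the end, for the whole second after the job is handed in: the cap of the canister in the green cup is held between the fingers, at rest, its underside 60 to 200 mm above its seat and within 60 mm sideways of the neck's axis, touching the canister no more; the other cap is still tight on its canister; the sniffer lies on the bench, let go (((horizontal distance between canister_1 and green_cup below 0.03 m and z of cap_1 in the frame of canister_1 between 0.1935 and 0.3335 m and horizontal distance between cap_1 and canister_1 below 0.06 m and contact force between the fingers and cap_1 above 1 N and contact force between cap_1 and canister_1 below 0.05 N and linear speed of each of cap_1, sniffer below 0.03 m/s and z of cap_2 in the frame of canister_2 below 0.1365 m and angle between the x axis of cap_2 and the x axis of canister_2, either way round below 0.25 rad and height (world z) of sniffer below 0.008 m and contact force between the fingers and sniffer below 0.05 N) or (horizontal distance between canister_2 and green_cup below 0.03 m and z of cap_2 in the frame of canister_2 between 0.1935 and 0.3335 m and horizontal distance between cap_2 and canister_2 below 0.06 m and contact force between the fingers and cap_2 above 1 N and contact force between cap_2 and canister_2 below 0.05 N and linear speed of each of cap_2, sniffer below 0.03 m/s and z of cap_1 in the frame of canister_1 below 0.1365 m and angle between the x axis of cap_1 and the x axis of canister_1, either way round below 0.25 rad and height (world z) of sniffer below 0.008 m and contact force between the fingers and sniffer below 0.05 N))); the arm keeps its last pose, push and grip.
It fails at once if the cap of the canister in the red cup is turned or lifted ((horizontal distance between canister_1 and green_cup below 0.03 m and (distance of cap_2 from where it was at the start of the episode above 0.008 m or angle between the x axis of cap_2 and the x axis of canister_2, either way round above 0.25 rad)) or (horizontal distance between canister_2 and green_cup below 0.03 m and (distance of cap_1 from where it was at the start of the episode above 0.008 m or angle between the x axis of cap_1 and the x axis of canister_1, either way round above 0.25 rad))).
It fails at once if a bystander is pushed away (distance of any of tape_measure, screwdriver_1, thread_bottle, regulator from where it was at the start of the episode above 0.03 m).
It also fails if it takes over 72 s, if anything falls off the work surface, if the arm or the gripper's body presses on something with over 40 N, if the wrist force passes 120 N, or if a joint passes its speed limit or range.

## Working session

There is one attempt and no reset: what is moved stays moved. The work goes in short steps, Python scripts to look and compute and a tool call to move; the robot and the scene stay as the last step left them, time stands still between calls to the robot, and variables do not carry over. Pictures are saved under pics/ and viewed, at most 10 in all, crops included, and the job is handed in when it is done.

Besides the shell and the picture viewer there is one more tool, called after ">>>" as name(argument=value, ...) on one line, values as JSON. move_arm: Moves the arm, as the interface text tells. Its arguments: {"type":"object","properties":{"plan":{"type":"array","items":{"type":"object","properties":{"delta_pos":{"type":"array","items":{"type":"number"}},"turn":{"type":"array","items":{"type":"number"}},"fingers":{"type":"number"}}}},"force":{"type":"number"}},"required":["plan"]}

```bash
mkdir -p pics; python3 - <<'E'
from workcell import *
import cv2,numpy as np,pickle
o=get_obs();print({k:np.round(v,3).tolist() for k,v in o.items()},tip_reach)
for n in("scene","top"):
    c=camera(n);pickle.dump(c,open(n+".pkl","wb"));cv2.imwrite(f"pics/{n}.png",c["color"][:,:,::-1]);print(n,c["fx"],c["cx"],c["cy"],c["R"],c["t"])
E
```

```text
{'clock': 0.0, 'joint_pos': [-1.319, 0.333, -0.065, 1.461, 0.022, 1.35, -0.088], 'joint_velocities': [-0.001, 0.001, -0.001, 0.0, 0.001, 0.001, 0.0], 'tau': [-0.001, -62.544, 0.048, -39.163, 0.016, 0.009, 0.0], 'position': [0.169, 0.601, 0.214], 'ee_rot': [0.137, 0.991, -0.001, -0.0], 'ft_force': [-0.037, -0.588, 0.459], 'torque': [0.004, 0.024, 0.031], 'grasp_force': 0.0, 'grip_width': 1.005} 0.011
scene 389.7192352318532 317.9690166346803 197.40977270804655 [[ 0.69681686 -0.71723852  0.00389539]
 [-0.32983261 -0.32525466 -0.88623916]
 [ 0.63691186  0.61626156 -0.46321158]] [-0.39171695  0.3130617   0.72373925]
top 412.28991555150924 322.46616412537554 201.5561668729905 [[-0.01064052 -0.99969221 -0.02241117]
 [-0.9963521   0.01249744 -0.08441745]
 [ 0.08467155  0.02143117 -0.99617841]] [0.06302009 0.59210836 1.15302159]
```

View pics/scene.png

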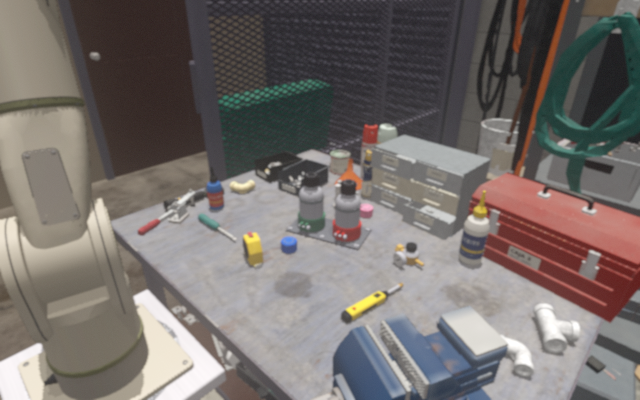

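View pics/top.png

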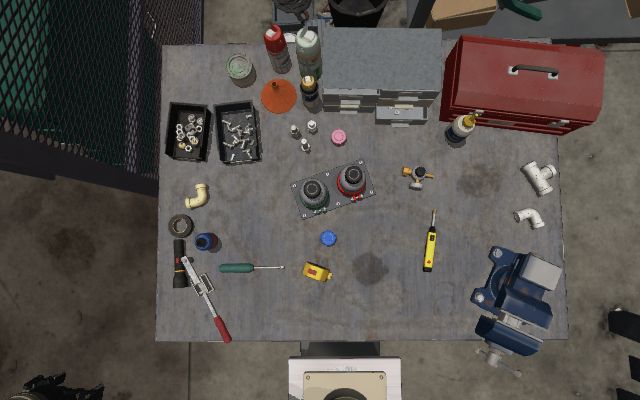

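The scene view shows the green-cup canister at about (312,200) with its cap at (312,180). The red one is at (347,215), and the sniffer runs from (346,315) to its tip at (402,287). In the top view the green-cup cap is at (313,187), the red one at (351,176), and the sniffer runs from its tail (428,271) to its tip (433,211). The blue and pink caps are decoys.

```bash
cat > h.py <<'E'
import numpy as np,pickle,cv2
def load(n): return pickle.load(open(n+".pkl","rb"))
def world(c):
    v,u=np.mgrid[:400,:640]; z=c["range_z"]
    P=np.stack([(u-c["cx"])/c["fx"]*z,(v-c["cy"])/c["fy"]*z,z],-1)
    return (P-c["t"])@c["R"]
E
python3 - <<'E'
from h import *
for n in("top","scene"):
    c=load(n);W=world(c);hsv=cv2.cvtColor(c["color"],cv2.COLOR_RGB2HSV);ok=c["range_z"]>0
    # caps: z band near top
    for name,(y0,x0) in dict(green=(0,0)).items(): pass
    m=ok&(W[...,2]>.155)&(W[...,2]<.185)&(W[...,0]>.3)&(W[...,0]<.75)&(abs(W[...,1])<.3)
    k,l,s,ce=cv2.connectedComponentsWithStats(m.astype(np.uint8))
    for i in range(1,k):
        if s[i,4]>15:
            q=W[l==i];print(n,"cap",ce[i].round(),s[i,4],np.median(q,0).round(4),q.min(0).round(3),q.max(0).round(3))
    # sniffer: z band above bench in region
    box=(slice(200,280),slice(405,455)) if n=="top" else (slice(275,330),slice(335,412))
    w=W[box];h=hsv[box];m=ok[box]&(w[...,2]>.006)&(w[...,2]<.06)
    q=w[m];print(n,"sn",len(q),q.min(0).round(3),q.max(0).round(3))
    mu=q[:,:2].mean(0);d=np.linalg.svd(q[:,:2]-mu)[2][0];d*=np.sign(d[0]);a=(q[:,:2]-mu)@d;lat=(q[:,:2]-mu)@[-d[1],d[0]]
    print(d.round(3),mu.round(4),a.min(),a.max())
    for s in np.arange(-.08,.12,.012):
        j=abs(a-s)<.006
        if j.any(): print(s.round(3),lat[j].min().round(4),lat[j].max().round(4),q[j,2].max().round(4),c["color"][box][m][j].mean(0).round())
    # bench
    b=W[300:330,330:380] if n=="top" else W[300:330,290:330]
    print("bench z",np.median(b[...,2]))
    # tall stuff
E
```

```text
top cap [353. 174.] 240 [ 0.6493 -0.0248  0.1681] [ 0.628 -0.048  0.156] [ 0.671 -0.005  0.173]
top cap [312. 189.] 235 [0.6131 0.0792 0.1682] [0.593 0.059 0.155] [0.637 0.102 0.175]
top sn 445 [ 0.393 -0.269  0.006] [ 0.569 -0.226  0.025]
[ 0.986 -0.165] [ 0.4632 -0.2469] -0.07177446919045388 0.10717852877010837
-0.068 -0.0129 0.0102 0.0223 [31. 31. 31.]
-0.056 -0.0133 0.0108 0.0235 [146. 138.  54.]
-0.044 -0.013 0.0102 0.0254 [194. 154.  58.]
-0.032 -0.0134 0.0104 0.024 [196. 185.  66.]
-0.02 -0.0125 0.0102 0.0226 [200. 190.  67.]
-0.008 -0.0136 0.0113 0.0223 [190. 180.  65.]
0.004 -0.0122 0.0142 0.0215 [193. 182.  66.]
0.016 -0.0124 0.0108 0.0222 [162. 152.  59.]
0.028 -0.0118 0.0109 0.0237 [126. 114.  50.]
0.04 -0.0134 0.0111 0.0231 [124. 114.  47.]
0.052 -0.0104 0.0069 0.0216 [28. 28. 28.]
0.064 -0.005 0.0013 0.0153 [156. 152. 153.]
0.076 -0.0037 0.0025 0.0184 [146. 143. 143.]
0.088 -0.0047 0.0019 0.0176 [158. 154. 154.]
0.1 -0.005 0.0026 0.0168 [130. 105.  66.]
0.112 -0.0021 0.0028 0.0154 [140. 115.  77.]
bench z -0.0014967965259875906
scene cap [311. 177.] 140 [0.6048 0.0707 0
[... 322 characters left out ...]
.056 -0.0087 0.0166 0.0225 [110. 104.  86.]
-0.044 -0.0083 0.0147 0.0228 [219. 202.  89.]
-0.032 -0.0086 0.0155 0.0229 [225. 199.  88.]
-0.02 -0.009 0.0135 0.0217 [223. 209.  90.]
-0.008 -0.0091 0.0161 0.0217 [221. 208.  91.]
0.004 -0.0092 0.0137 0.0216 [218. 204.  89.]
0.016 -0.0091 0.0138 0.022 [218. 205.  90.]
0.028 -0.009 0.0155 0.0229 [198. 182.  86.]
0.04 -0.0096 0.0143 0.0227 [200. 181.  89.]
0.052 -0.0073 0.0076 0.0212 [157. 142.  87.]
0.064 -0.0051 0.0048 0.0186 [119. 116. 116.]
0.076 -0.0011 0.0064 0.0152 [187. 184. 187.]
0.088 0.0001 0.0066 0.0153 [198. 195. 198.]
0.1 -0.0017 0.0076 0.0169 [195. 185. 177.]
0.112 -0.0016 0.0056 0.0152 [182. 158. 123.]
bench z -0.0004826169012377208
```

```bash
cat >> h.py <<'E'
from scipy.spatial.transform import Rotation as Ro
def yaw(o):  # heading of tool y axis in world
    y=Ro.from_quat(o["ee_rot"]).apply([0,1,0]);return np.arctan2(y[1],y[0])
def to(*ts):
    """targets (x,y,z,yaw of tool y): print delta, turn from the present pose, tool levelled"""
    from workcell import get_obs
    o=get_obs();R=Ro.from_quat(o["ee_rot"])
    print("t",o["clock"],np.round(o["position"],4),"yaw",yaw(o).round(4),"J7",np.round(o["joint_pos"][6],2),"w",o["grip_width"])
    for x,y,z,a in ts:
        if a is None:a=yaw(o)
        Y=[np.cos(a),np.sin(a),0];Z=[0,0,-1];T=Ro.from_matrix(np.array([np.cross(Y,Z),Y,Z]).T)
        print((x,y,z,a),R.inv().apply(np.array([x,y,z])-o["position"]).round(4).tolist(),(R.inv()*T).as_rotvec().round(4).tolist())
E
python3 -c "
from h import *
to((.4,.45,.26,1.41),(.53,.25,.27,1.41),(.53,.08,.28,1.41))"
```

```text
t 0.1 [0.1695 0.6012 0.214 ] yaw 1.296 J7 -0.09 w 1.0028369662487977
(0.4, 0.45, 0.26, 1.41) [-0.2629, -0.083, -0.0459] [-0.0013, -0.0, -0.114]
(0.53, 0.25, 0.27, 1.41) [-0.4423, -0.2403, -0.0557] [-0.0013, -0.0, -0.114]
(0.53, 0.08, 0.28, 1.41) [-0.4884, -0.4039, -0.0655] [-0.0013, -0.0, -0.114]
```

Careful with the scale: shifts go in shares of 0.8 m and turns go in shares of pi rad. That gives: -0.488 m / 0.8 = -0.61, -0.26 m / 0.8 = -0.325, -0.11 rad / 3.1416 = -0.035.

>>> move_arm(plan=[{"delta_pos":[-0.0625,-0.0188,-0.025],"turn":[0,0,-0.0159],"fingers":0},{"delta_pos":[-0.1375,-0.0375,-0.05],"turn":[0,0,-0.035],"fingers":0},{"delta_pos":[-0.2,-0.0625,-0.0625],"turn":[0,0,-0.035],"fingers":0},{"delta_pos":[-0.2625,-0.0813,-0.0625],"turn":[0,0,-0.035],"fingers":0},{"delta_pos":[-0.325,-0.1063,-0.0625],"turn":[0,0,-0.035],"fingers":0},{"delta_pos":[-0.3875,-0.15,-0.0688],"turn":[0,0,-0.035],"fingers":0},{"delta_pos":[-0.4438,-0.2,-0.0688],"turn":[0,0,-0.035],"fingers":0},{"delta_pos":[-0.5,-0.25,-0.0688],"turn":[0,0,-0.035],"fingers":0},{"delta_pos":[-0.55,-0.3,-0.075],"turn":[0,0,-0.035],"fingers":0},{"delta_pos":[-0.575,-0.3625,-0.0813],"turn":[0,0,-0.035],"fingers":0},{"delta_pos":[-0.5938,-0.4313,-0.0813],"turn":[0,0,-0.035],"fingers":0},{"delta_pos":[-0.61,-0.5,-0.0813],"turn":[0,0,-0.035],"fingers":0}])

```text
clock: 1.6
position: [0.5305, 0.0822, 0.2794]
ee_rot: [0.082, 0.997, -0.0, -0.0]
ft_force: [0.2, -0.3, -0.4]
grip_width: 1.0
grasp_force: 0.0
```

```bash
python3 - <<'E'
from workcell import *
from h import *
o=get_obs();c=camera("wrist");c["o"]=o;pickle.dump(c,open("w1.pkl","wb"));cv2.imwrite("pics/w1.png",c["color"][:,:,::-1])
print(c["fx"],c["fy"],c["cx"],c["cy"],c["tool_from_camera"].round(4))
to((.5,-.1,.27,1.416),(.454,-.248,.2,1.416),(.454,-.248,.1,1.416))
E
```

```text
309.70691628693146 309.70691628693146 325.414301709567 197.74276249032596 [[-5.000e-04 -9.576e-01 -2.881e-01  7.340e-02]
 [ 1.000e+00 -7.000e-04  7.000e-04  7.000e-04]
 [-8.000e-04 -2.881e-01  9.576e-01 -1.599e-01]
 [ 0.000e+00  0.000e+00  0.000e+00  1.000e+00]]
t 1.65 [0.5306 0.0731 0.28  ] yaw 1.3963 J7 1.2 w 0.9975677584669133
(0.5, -0.1, 0.27, 1.416) [0.0001, -0.1757, 0.0105] [-0.0027, 0.0008, -0.0197]
(0.454, -0.248, 0.2, 1.416) [0.0197, -0.3293, 0.0809] [-0.0027, 0.0008, -0.0197]
(0.454, -0.248, 0.1, 1.416) [0.0198, -0.329, 0.1809] [-0.0027, 0.0008, -0.0197]
```

View pics/w1.png

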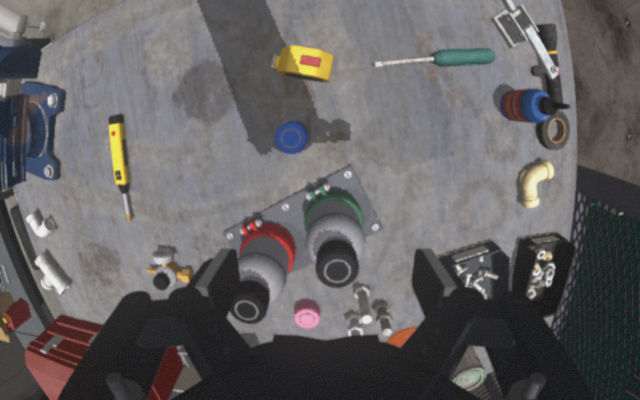

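The wrist view shows the green-cup cap at (337,262), the red one at (250,302) and the sniffer from (117,120) to its tip at (128,218). I'll move above the sniffer.

In the tool's units: -0.33 m / 0.8 = -0.4125, -0.31 m / 0.8 = -0.3875, -0.02 rad / 3.1416 = -0.0064.

>>> move_arm(plan=[{"delta_pos":[0,-0.0688,0.0063],"turn":[0,0,-0.0064],"fingers":0},{"delta_pos":[0,-0.1375,0.0125],"turn":[0,0,-0.0064],"fingers":0},{"delta_pos":[0,-0.2125,0.0125],"turn":[0,0,-0.0064],"fingers":0},{"delta_pos":[0.0063,-0.275,0.0375],"turn":[0,0,-0.0064],"fingers":0},{"delta_pos":[0.0125,-0.3375,0.0875],"turn":[0,0,-0.0064],"fingers":0},{"delta_pos":[0.025,-0.3875,0.15],"turn":[0,0,-0.0064],"fingers":0},{"delta_pos":[0.025,-0.4125,0.1875],"turn":[0,0,-0.0064],"fingers":0},{"delta_pos":[0.025,-0.4125,0.1875],"turn":[0,0,-0.0064],"fingers":0},{"delta_pos":[0.025,-0.4125,0.1875],"turn":[0,0,-0.0064],"fingers":0}])

```text
clock: 2.78
position: [0.4577, -0.2374, 0.1305]
ee_rot: [0.072, 0.997, 0.0, 0.0]
ft_force: [0.6, 0.5, -0.7]
grip_width: 0.999
grasp_force: 0.0
```

```bash
cat >> h.py <<'E'
def wcam():
    from workcell import get_obs,camera
    o=get_obs();c=camera("wrist");T=np.eye(4);T[:3,:3]=Ro.from_quat(o["ee_rot"]).as_matrix();T[:3,3]=o["position"];c["T"]=T@c["tool_from_camera"];return c
def wworld(c):
    v,u=np.mgrid[:400,:640];x=u-c["cx"];y=v-c["cy"];r=np.hypot(x,y)+1e-9;th=r/c["fx"];z=c["range_z"]
    k=np.tan(th)/r*z;P=np.stack([x*k,y*k,z],-1)
    return P@c["T"][:3,:3].T+c["T"][:3,3]
E
python3 - <<'E'
from h import *
c=wcam();cv2.imwrite("pics/w2.png",c["color"][:,:,::-1]);W=wworld(c)
m=(c["range_z"]>0)&(W[...,2]>.006)&(W[...,2]<.04)&(abs(W[...,0]-.47)<.13)&(abs(W[...,1]+.25)<.07)
m[330:]=0
k,l,s,ce=cv2.connectedComponentsWithStats(m.astype(np.uint8));i=1+s[1:,4].argmax();q=W[l==i];print(s[i])
mu=q[:,:2].mean(0);d=np.linalg.svd(q[:,:2]-mu,full_matrices=False)[2][0];d*=np.sign(d[0]);a=(q[:,:2]-mu)@d;n=np.array([-d[1],d[0]]);lat=(q[:,:2]-mu)@n
print(d.round(3),mu.round(4),a.min(),a.max(),q[:,2].max(),"tail",mu+a.min()*d,"tip",mu+a.max()*d)
for s in np.arange(a.min()+.005,a.max(),.012):
    j=abs(a-s)<.006
    print(s.round(3),lat[j].min().round(4),lat[j].max().round(4),np.percentile(q[j,2],95).round(4),c["color"][l==i][j].mean(0).round())
to((.454,-.248,.1,1.416))
E
```

```text
[ 300  116   28  177 3706]
[ 0.988 -0.157] [ 0.4572 -0.2477] -0.06648857452212123 0.11394925885224279 0.024317682177529387 tail [ 0.39150654 -0.23722169] tip [ 0.56970878 -0.26553734]
-0.061 -0.012 0.011 0.0212 [48. 47. 47.]
-0.049 -0.012 0.0112 0.0215 [134. 116.  54.]
-0.037 -0.0121 0.0113 0.0228 [157. 121.  55.]
-0.025 -0.012 0.0124 0.0217 [149. 127.  54.]
-0.013 -0.0123 0.0125 0.0216 [141. 120.  52.]
-0.001 -0.0125 0.0118 0.0218 [163. 144.  61.]
0.011 -0.0126 0.012 0.0217 [221. 212.  85.]
0.023 -0.0125 0.012 0.0222 [199. 192.  82.]
0.035 -0.0116 0.0114 0.0229 [168. 153.  75.]
0.047 -0.0117 0.0114 0.0214 [168. 157.  74.]
0.059 -0.0082 0.0086 0.0197 [68. 66. 63.]
0.071 -0.0034 0.0027 0.0153 [174. 173. 177.]
0.083 -0.0035 0.0027 0.0152 [179. 177. 183.]
0.095 -0.0036 0.0027 0.0154 [178. 176. 181.]
0.107 -0.0047 0.0048 0.0166 [161. 134.  97.]
t 2.825 [ 0.4581 -0.2372  0.1308] yaw 1.4276 J7 1.91 w 1.0045496292325466
(0.454, -0.248, 0.1, 1.416) [0.0026, -0.0113, 0.0308] [0.0002, 0.0016, 0.0116]
```

View pics/w2.png

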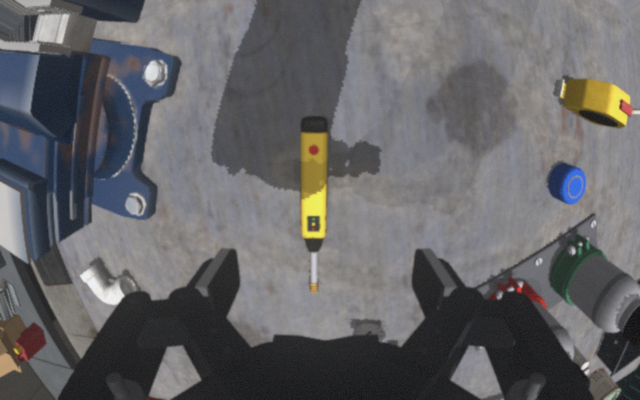

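The wrist view shows the sniffer lying between the jaws, from its tail (313,120) to its tip (313,290), with nothing near the fingers. I'll descend and grip it.

In the tool's units: 0.117 m / 0.8 = 0.1463, 0.001 m / 0.8 = 0.0013, 0.015 rad / 3.1416 = 0.0048.

>>> move_arm(plan=[{"delta_pos":[0.0013,-0.0125,0.0625],"turn":[0,0,0.0048],"fingers":0},{"delta_pos":[0.0013,-0.0125,0.1125],"turn":[0,0,0.0048],"fingers":0},{"delta_pos":[0.0013,-0.0125,0.1463],"turn":[0,0,0.0048],"fingers":0},{"delta_pos":[0.0013,-0.0125,0.1463],"turn":[0,0,0.0048],"fingers":0.4},{"delta_pos":[0.0013,-0.0125,0.1463],"turn":[0,0,0.0048],"fingers":0.8},{"delta_pos":[0.0013,-0.0125,0.1463],"turn":[0,0,0.0048],"fingers":1},{"delta_pos":[0.0013,-0.0125,0.1463],"turn":[0,0,0.0048],"fingers":1},{"delta_pos":[0.0013,-0.0125,0.1463],"turn":[0,0,0.0048],"fingers":1},{"delta_pos":[0.0013,-0.0125,0.1463],"turn":[0,0,0.0048],"fingers":1}], force=60)

```text
clock: 3.95
position: [0.4545, -0.2478, 0.0128]
ee_rot: [0.08, 0.997, 0.0, 0.0]
ft_force: [-0.5, -0.0, -0.4]
grip_width: -0.0
grasp_force: 0.0
```

```bash
python3 -c "
from h import *
to((.456,-.2474,.2,None),(.42,-.12,.2,1.45),(.42,.02,.2,1.5),(.44,.078,.2,1.57))"
```

```text
t 3.95 [ 0.4545 -0.2478  0.0128] yaw 1.411 J7 2.03 w -4.080617258750324e-05
(0.456, -0.2474, 0.2, np.float64(1.4110188743043663)) [-0.0015, 0.0007, -0.1872] [0.0001, 0.0001, -0.0]
(0.42, -0.12, 0.2, 1.45) [0.0544, 0.1207, -0.1872] [0.0001, 0.0001, -0.039]
(0.42, 0.02, 0.2, 1.5) [0.0766, 0.2589, -0.1872] [0.0001, 0.0001, -0.089]
(0.44, 0.078, 0.2, 1.57) [0.0661, 0.3194, -0.1872] [0.0001, 0.0001, -0.159]
```

The fingers closed fully without the sniffer, so I'll look before moving again.

```bash
python3 - <<'E'
from h import *
c=wcam();cv2.imwrite("pics/w3.png",c["color"][:,:,::-1]);W=wworld(c)
pickle.dump(c,open("w3.pkl","wb"))
m=(c["range_z"]>0)&(W[...,2]>.006)&(W[...,2]<.04)&(abs(W[...,0]-.47)<.13)&(abs(W[...,1]+.25)<.07)
m[330:]=0
k,l,s,ce=cv2.connectedComponentsWithStats(m.astype(np.uint8));print(s,ce)
E
```

```text
[[     0      0    640    400 250438]
 [   300    125     50    127   5451]
 [   351    250      2      2      2]
 [   321    318     10     12    109]] [[319.3837876  199.73301576]
 [324.70886076 186.28710328]
 [351.5        250.5       ]
 [325.43119266 323.95412844]]
```

View pics/w3.png

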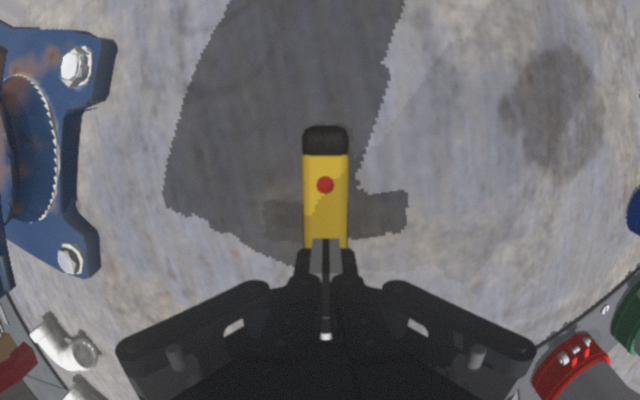

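The sniffer still lies from (325,125) to its tip at (325,335), and the fingers, at about (327,260), look shut over its grip. I'll check their depth against the sniffer.

```bash
python3 - <<'E'
from h import *
c=load("w3");W=wworld(c)
for v in range(125,345,10):
    print(v,[ (u,)+tuple(W[v,u].round(3)) for u in (308,316,326,336,344)])
cv2.imwrite("pics/w3c.png",cv2.resize(c["color"][200:360,240:420,::-1],None,fx=3.7,fy=3.7,interpolation=cv2.INTER_CUBIC))
E
```

```text
125 [(308, np.float64(0.39), np.float64(-0.246), np.float64(0.0)), (316, np.float64(0.391), np.float64(-0.242), np.float64(0.008)), (326, np.float64(0.392), np.float64(-0.236), np.float64(0.007)), (336, np.float64(0.392), np.float64(-0.231), np.float64(0.008)), (344, np.float64(0.394), np.float64(-0.227), np.float64(0.001))]
135 [(308, np.float64(0.394), np.float64(-0.246), np.float64(0.02)), (316, np.float64(0.395), np.float64(-0.242), np.float64(0.02)), (326, np.float64(0.396), np.float64(-0.237), np.float64(0.02)), (336, np.float64(0.397), np.float64(-0.232), np.float64(0.02)), (344, np.float64(0.397), np.float64(-0.228), np.float64(0.019))]
145 [(308, np.float64(0.399), np.float64(-0.247), np.float64(0.02)), (316, np.float64(0.4), np.float64(-0.243), np.float64(0.02)), (326, np.float64(0.401), np.float64(-0.238), np.float64(0.021)), (336, np.float64(0.401), np.float64(-0.233), np.float64(0.021)), (344, np.float64(0.402), np.float64(-0.229), np.float64(0.018))]
155 [(308, np.float64(0.404), np.float64(-0.248), np.float64(0.02)), (316, np.float64(0.405), np.float64(-0.244), np.floa
[... 5406 characters left out ...]
439), np.float64(-0.239), np.float64(0.101))]
325 [(308, np.float64(0.438), np.float64(-0.249), np.float64(0.105)), (316, np.float64(0.46), np.float64(-0.252), np.float64(0.079)), (326, np.float64(0.511), np.float64(-0.256), np.float64(0.019)), (336, np.float64(0.449), np.float64(-0.243), np.float64(0.093)), (344, np.float64(0.439), np.float64(-0.239), np.float64(0.106))]
335 [(308, np.float64(0.44), np.float64(-0.25), np.float64(0.107)), (316, np.float64(0.461), np.float64(-0.252), np.float64(0.083)), (326, np.float64(0.523), np.float64(-0.258), np.float64(0.015)), (336, np.float64(0.454), np.float64(-0.243), np.float64(0.093)), (344, np.float64(0.44), np.float64(-0.24), np.float64(0.109))]
```

View pics/w3c.png

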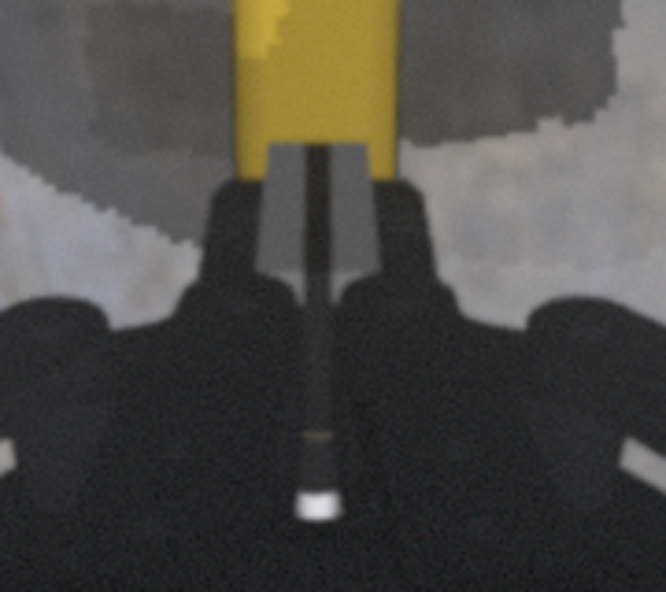

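The crop shows the pads shut, with their lower edge around pixel row 243 and z of about 0.04, above the sniffer's top at 0.021. I'll check the fingertip height with the other cameras.

```bash
python3 - <<'E'
from h import *
from workcell import *
for n in("scene","top"):
    c=camera(n);W=world(c);pickle.dump(c,open(n+"2.pkl","wb"))
    m=(c["range_z"]>0)&(abs(W[...,0]-.455)<.06)&(abs(W[...,1]+.248)<.06)&(W[...,2]>.026)&(W[...,2]<.2)
    q=W[m];print(n,len(q))
    if len(q):
        print("lowest",np.sort(q[:,2])[:5])
        for z in np.arange(.026,.12,.006):
            j=abs(q[:,2]-z)<.003
            if j.any():print(z.round(3),j.sum(),q[j].min(0).round(3),q[j].max(0).round(3))
    if n=="scene":
        cv2.imwrite("pics/s2.png",cv2.resize(c["color"][200:340,280:460,::-1],None,fx=4,fy=4,interpolation=cv2.INTER_CUBIC))
E
```

```text
scene 1848
lowest [0.02830857 0.02989399 0.0311559  0.0321198  0.03225683]
0.026 1 [ 0.447 -0.253  0.028] [ 0.447 -0.253  0.028]
0.032 6 [ 0.442 -0.254  0.03 ] [ 0.449 -0.245  0.034]
0.038 21 [ 0.44  -0.262  0.035] [ 0.452 -0.242  0.041]
0.044 34 [ 0.44  -0.264  0.041] [ 0.457 -0.236  0.047]
0.05 26 [ 0.44  -0.264  0.048] [ 0.457 -0.236  0.052]
0.056 31 [ 0.44  -0.263  0.053] [ 0.456 -0.236  0.059]
0.062 22 [ 0.441 -0.262  0.059] [ 0.452 -0.236  0.065]
0.068 16 [ 0.439 -0.26   0.065] [ 0.447 -0.237  0.071]
0.074 29 [ 0.436 -0.276  0.071] [ 0.45  -0.217  0.077]
0.08 67 [ 0.435 -0.28   0.077] [ 0.46  -0.213  0.083]
0.086 72 [ 0.435 -0.285  0.083] [ 0.463 -0.205  0.088]
0.092 55 [ 0.434 -0.288  0.089] [ 0.465 -0.204  0.095]
0.098 82 [ 0.433 -0.295  0.095] [ 0.466 -0.2    0.101]
0.104 75 [ 0.432 -0.3    0.101] [ 0.464 -0.192  0.107]
0.11 75 [ 0.432 -0.304  0.107] [ 0.457 -0.192  0.113]
0.116 108 [ 0.43  -0.308  0.113] [ 0.456 -0.189  0.119]
top 199
lowest [0.07811529 0.0823937  0.08329073 0.08471236 0.09198343]
0.08 2 [ 0.446 -0.225  0.078] [ 0.47  -0.224  0.082]
0.086 2 [ 0.446 -0.22   0.083] [ 0.446 -0.218  0.085]
0.092 1 [ 0.47  -0.219  0.092] [ 0.47  -0.219  0.092]
0.098 7 [ 0.45  -0.216  0.095] [ 0.471 -0.212  0.101]
0.104 4 [ 0.45  -0.212  0.102] [ 0.465 -0.208  0.104]
0.116 22 [ 0.45  -0.207  0.114] [ 0.476 -0.188  0.119]
```

View pics/s2.png

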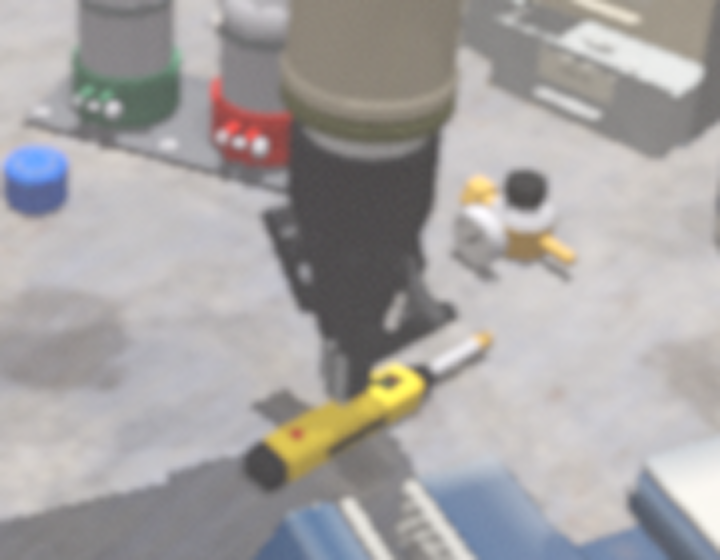

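Both views put the shut fingertips at z of about 0.035 with the TCP reading 0.013, so the real tips sit some 34 mm higher than the stated tip reach implies, and the jaws closed above the sniffer. I'll open and descend further in small steps, watching the force.

In the tool's units: 0.025 m / 0.8 = 0.0313, 0.02 m / 0.8 = 0.025.

>>> move_arm(plan=[{"delta_pos":[0,0,0],"turn":[0,0,0],"fingers":0.3},{"delta_pos":[0,0,0],"turn":[0,0,0],"fingers":0.3},{"delta_pos":[0,0,0],"turn":[0,0,0],"fingers":0.3},{"delta_pos":[0,0,0],"turn":[0,0,0],"fingers":0.3},{"delta_pos":[-0.0013,0,0.0125],"turn":[0,0,0],"fingers":0.3},{"delta_pos":[-0.0013,0,0.025],"turn":[0,0,0],"fingers":0.3},{"delta_pos":[-0.0013,0,0.0313],"turn":[0,0,0],"fingers":0.3},{"delta_pos":[-0.0013,0,0.0313],"turn":[0,0,0],"fingers":0.3}])

```text
clock: 5.1
position: [0.455, -0.2479, -0.0129]
ee_rot: [0.08, 0.997, 0.0, -0.001]
ft_force: [0.4, -0.9, 0.3]
grip_width: 0.7
grasp_force: 0.0
```

```bash
python3 - <<'E'
from h import *
c=wcam();pickle.dump(c,open("w4.pkl","wb"));W=wworld(c)
from workcell import get_obs
o=get_obs();print(o["position"],o["grip_width"],o["ft_force"],o["joint_pos"])
m=(c["range_z"]>0)&(abs(W[...,0]-.455)<.016)&(abs(W[...,1]+.248)<.05)&(W[...,2]<.06)
for u in range(280,372,6):
    r=[(v,W[v,u].round(3).tolist()) for v in range(225,300) if m[v,u] and W[v,u,0]<.452 and W[v,u,2]>-.002]
    print(u,min(r,key=lambda t:t[1][2]) if r else None,len(r))
E
```

```text
[ 0.45524434 -0.248038   -0.01252967] 0.69738494901901 [0.30554683 0.21975344 0.13690918] [-0.06894175  0.39830218  0.55596475  1.98428614 -0.27971829  0.83429902
  2.05277913]
280 (230, [0.44, -0.268, 0.0]) 22
286 (243, [0.448, -0.267, -0.001]) 24
292 (228, [0.44, -0.262, -0.001]) 23
298 (238, [0.446, -0.26, -0.001]) 24
304 (242, [0.44, -0.254, 0.019]) 26
310 (240, [0.439, -0.252, 0.02]) 28
316 (253, [0.446, -0.25, 0.019]) 26
322 (243, [0.441, -0.246, 0.02]) 25
328 (244, [0.442, -0.244, 0.02]) 26
334 (239, [0.44, -0.241, 0.02]) 26
340 (253, [0.448, -0.239, 0.019]) 27
346 (240, [0.442, -0.236, 0.018]) 26
352 (229, [0.445, -0.232, -0.001]) 17
358 (225, [0.443, -0.228, 0.0]) 16
364 (238, [0.451, -0.226, -0.001]) 15
370 (230, [0.448, -0.222, -0.001]) 15
```

The TCP is at -0.0125 with no contact, which confirms the offset. I'll go 6 mm lower and close.

In the tool's units: 0.006 m / 0.8 = 0.0075.

>>> move_arm(plan=[{"delta_pos":[0,0,0.0075],"turn":[0,0,0],"fingers":0.3},{"delta_pos":[0,0,0.0075],"turn":[0,0,0],"fingers":0.5},{"delta_pos":[0,0,0.0075],"turn":[0,0,0],"fingers":0.7},{"delta_pos":[0,0,0.0075],"turn":[0,0,0],"fingers":1},{"delta_pos":[0,0,0.0075],"turn":[0,0,0],"fingers":1},{"delta_pos":[0,0,0.0075],"turn":[0,0,0],"fingers":1}], force=60)

```text
clock: 5.9
position: [0.4572, -0.249, -0.0164]
ee_rot: [0.08, 0.997, -0.0, 0.002]
ft_force: [-2.0, 0.2, 19.3]
grip_width: 0.268
grasp_force: 66.2
```

Gripped: the opening is 0.268 (23 mm) at 66 N. Lifting and carrying it toward the green cup.

In the tool's units: 0.315 m / 0.8 = 0.3938, 0.08 m / 0.8 = 0.1, -0.16 rad / 3.1416 = -0.0509.

>>> move_arm(plan=[{"delta_pos":[0,0,-0.0125],"turn":[0,0,0],"fingers":1},{"delta_pos":[0,0,-0.05],"turn":[0,0,0],"fingers":1},{"delta_pos":[0,0,-0.1125],"turn":[0,0,0],"fingers":1},{"delta_pos":[0.025,0.0375,-0.1625],"turn":[0,0,-0.0064],"fingers":1},{"delta_pos":[0.05,0.0875,-0.1875],"turn":[0,0,-0.0127],"fingers":1},{"delta_pos":[0.075,0.1375,-0.1875],"turn":[0,0,-0.0191],"fingers":1},{"delta_pos":[0.0875,0.1875,-0.1875],"turn":[0,0,-0.0255],"fingers":1},{"delta_pos":[0.1,0.2375,-0.1875],"turn":[0,0,-0.0318],"fingers":1},{"delta_pos":[0.1125,0.2875,-0.1875],"turn":[0,0,-0.0382],"fingers":1},{"delta_pos":[0.1125,0.3375,-0.1875],"turn":[0,0,-0.0446],"fingers":1},{"delta_pos":[0.1125,0.375,-0.1875],"turn":[0,0,-0.0509],"fingers":1},{"delta_pos":[0.1125,0.3938,-0.1875],"turn":[0,0,-0.0509],"fingers":1}])

```text
clock: 7.4
position: [0.4165, 0.0784, 0.1317]
ee_rot: [-0.001, 1.0, -0.0, -0.0]
ft_force: [0.6, -1.1, -1.4]
grip_width: 0.264
grasp_force: 59.1
```

>>> move_arm(plan=[{"delta_pos":[0,0,0],"fingers":1},{"delta_pos":[0,0,0],"fingers":1}])

```text
validation failed for argument at $.pl...
```

```bash
cat > see.py <<'E'
from h import *
from workcell import camera
def snif():
    for n in("scene","top"):
        c=camera(n);W=world(c)
        m=(c["range_z"]>0)&(W[...,2]>.155)&(W[...,2]<.185)&(W[...,0]>.58)&(W[...,0]<.7)&(abs(W[...,1])<.13)
        k,l,s,ce=cv2.connectedComponentsWithStats(m.astype(np.uint8))
        for i in range(1,k):
            if s[i,4]>40:
                q=W[l==i];t=np.abs(q[:,2]-.169)<.004;e=cv2.minEnclosingCircle(q[t][:,:2].astype(np.float32))
                print(n,"cap",np.round(e,4).tolist() if 0 else (np.round(e[0],4),round(e[1],4)),np.median(q[t],0).round(4))
        hsv=cv2.cvtColor(c["color"],cv2.COLOR_RGB2HSV)
        p=get_obs_pos()
        y=(c["range_z"]>0)&(abs(W[...,1]-p[1])<.06)&(W[...,0]>p[0]+.03)&(W[...,0]<.62)&(W[...,2]>.1)&(W[...,2]<p[2]+.05)
        q=W[y]
        if len(q):
            for x in np.arange(p[0]+.04,.62,.01):
                j=abs(q[:,0]-x)<.005
                if j.sum()>1: print("  x",x.round(3),j.sum(),q[j].mean(0).round(4),"y",q[j,1].min().round(4),q[j,1].max().round(4),"z",q[j,2].min().round(4),q[j,2].max().round(4))
def get_obs_pos():
    from workcell import get_obs
    return get_obs()["position"]
E
python3 - <<'E'
from see import *
snif()
to((.462,.078,.117,1.5708))
E
```

```text
scene cap (array([0.6107, 0.0773]), 0.0227) [0.6076 0.0748 0.1688]
scene cap (array([ 0.6465, -0.0268]), 0.0236) [ 0.6435 -0.0304  0.169 ]
  x 0.457 23 [0.4561 0.0679 0.1612] y 0.0652 0.0771 z 0.1493 0.1694
  x 0.467 20 [0.4667 0.072  0.1622] y 0.0684 0.0786 z 0.1529 0.1675
  x 0.477 8 [0.4758 0.0729 0.1607] y 0.0693 0.0759 z 0.1575 0.1645
  x 0.487 9 [0.4859 0.0754 0.1592] y 0.0721 0.0782 z 0.1553 0.1611
  x 0.497 9 [0.4963 0.0756 0.1589] y 0.0729 0.0774 z 0.1535 0.1616
  x 0.507 9 [0.5064 0.0755 0.1586] y 0.074 0.0772 z 0.1541 0.1617
  x 0.517 14 [0.5173 0.0745 0.16  ] y 0.0711 0.0805 z 0.1551 0.1625
  x 0.527 4 [0.5257 0.0742 0.1577] y 0.0726 0.0759 z 0.1548 0.1608
  x 0.577 52 [0.5792 0.0753 0.1087] y 0.0592 0.0927 z 0.1 0.1212
  x 0.587 118 [0.5879 0.0721 0.126 ] y 0.0484 0.1017 z 0.1006 0.1681
  x 0.597 167 [0.5961 0.0673 0.14  ] y 0.0455 0.1007 z 0.1006 0.171
  x 0.607 97 [0.6066 0.06   0.1421] y 0.0428 0.1058 z 0.1016 0.1717
  x 0.617 59 [0.6156 0.0604 0.1449] y 0.0425 0.0986 z 0.1037 0.1714
top cap (array([ 0.6499, -0.0255]), 0.0213) [ 0.6494 -0.0248  0.1685]
top cap (array(
[... 383 characters left out ...]
629
  x 0.507 12 [0.506  0.0804 0.1603] y 0.0778 0.0831 z 0.1564 0.164
  x 0.517 12 [0.5163 0.0797 0.1592] y 0.0755 0.0829 z 0.1548 0.1627
  x 0.527 16 [0.526  0.0796 0.1596] y 0.0752 0.0854 z 0.1558 0.1642
  x 0.577 9 [0.58   0.0812 0.1063] y 0.0718 0.0905 z 0.1029 0.1167
  x 0.587 71 [0.5869 0.0796 0.1169] y 0.0557 0.1064 z 0.1026 0.1262
  x 0.597 112 [0.5965 0.0787 0.138 ] y 0.0475 0.1116 z 0.1021 0.173
  x 0.607 110 [0.6064 0.0793 0.1489] y 0.0473 0.1144 z 0.1042 0.1739
  x 0.617 79 [0.6153 0.0775 0.1525] y 0.0448 0.1136 z 0.1034 0.1731
t 7.5 [0.4166 0.078  0.1316] yaw 1.5721 J7 1.27 w 0.26216788100904276
(0.462, 0.078, 0.117, 1.5708) [-0.0454, -0.0001, 0.0146] [-0.0002, -0.0002, 0.0013]
```

The sniffer is level in the jaws: tip end at x of about 0.531, y 0.078, z 0.158. The cap centre is at about (0.6135, 0.079). I'll move the tip beside the rim and hold it there.

In the tool's units: -0.045 m / 0.8 = -0.0563, -0.043 m / 0.8 = -0.0538.

>>> move_arm(plan=[{"delta_pos":[0,0,0.01],"turn":[0,0,0],"fingers":1},{"delta_pos":[-0.0125,0,0.0175],"turn":[0,0,0],"fingers":1},{"delta_pos":[-0.0313,0,0.0175],"turn":[0,0,0],"fingers":1},{"delta_pos":[-0.0463,0,0.0175],"turn":[0,0,0],"fingers":1},{"delta_pos":[-0.0538,0,0.0175],"turn":[0,0,0],"fingers":1},{"delta_pos":[-0.0563,0,0.0175],"turn":[0,0,0],"fingers":1},{"delta_pos":[-0.0563,0,0.0175],"turn":[0,0,0],"fingers":1},{"delta_pos":[-0.0563,0,0.0175],"turn":[0,0,0],"fingers":1},{"delta_pos":[-0.0563,0,0.0175],"turn":[0,0,0],"fingers":1}])

```text
clock: 8.62
position: [0.4615, 0.0774, 0.1178]
ee_rot: [-0.0, 1.0, 0.0, 0.0]
ft_force: [-1.1, 0.0, -1.4]
grip_width: 0.267
grasp_force: 59.1
```

```bash
python3 - <<'E'
from see import *
snif()
to()
E
```

```text
scene cap (array([0.6105, 0.0766]), 0.022) [0.6081 0.0758 0.1688]
scene cap (array([ 0.647 , -0.0288]), 0.0218) [ 0.6442 -0.0295  0.1688]
  x 0.502 21 [0.5013 0.0669 0.1474] y 0.0623 0.0742 z 0.1355 0.1557
  x 0.512 16 [0.5122 0.0704 0.1467] y 0.067 0.0814 z 0.1376 0.1537
  x 0.522 8 [0.5203 0.073  0.1475] y 0.0702 0.0789 z 0.1413 0.1512
  x 0.532 7 [0.5308 0.0744 0.1451] y 0.0719 0.0762 z 0.1433 0.148
  x 0.542 10 [0.5405 0.074  0.1456] y 0.0718 0.0767 z 0.1409 0.1487
  x 0.552 8 [0.5513 0.0735 0.1452] y 0.072 0.0773 z 0.142 0.147
  x 0.562 11 [0.5619 0.0738 0.1456] y 0.0697 0.0769 z 0.1418 0.1494
  x 0.572 11 [0.5725 0.0753 0.1283] y 0.0698 0.0847 z 0.1011 0.1485
  x 0.582 97 [0.5821 0.0734 0.1123] y 0.0512 0.1034 z 0.1003 0.1261
  x 0.592 150 [0.5921 0.0706 0.1353] y 0.0474 0.1027 z 0.1002 0.1672
  x 0.602 99 [0.6009 0.0593 0.1351] y 0.0437 0.1044 z 0.1016 0.1676
  x 0.612 67 [0.6107 0.054  0.1326] y 0.0413 0.0911 z 0.101 0.1677
top cap (array([ 0.6492, -0.0258]), 0.0218) [ 0.6494 -0.0268  0.1685]
top cap (array([0.6144, 0.0798]), 0.0216) [0.6148 0.0792 0.1681]
  x 0.522 10 [0.5227 0.0793 0.1483] y 0.0757 0.0835 z 0.1454 0.151
  x 0.532 12 [0.5317 0.0784 0.1451] y 0.0757 0.0811 z 0.1408 0.1504
  x 0.542 12 [0.5419 0.0782 0.147 ] y 0.0755 0.0809 z 0.1443 0.1504
  x 0.552 12 [0.5522 0.0781 0.1463] y 0.0754 0.0808 z 0.1437 0.1505
  x 0.562 13 [0.5627 0.0776 0.1465] y 0.0729 0.0806 z 0.1429 0.15
  x 0.572 10 [0.5709 0.0769 0.1465] y 0.0728 0.0806 z 0.1421 0.1498
  x 0.582 44 [0.5833 0.0812 0.1131] y 0.0637 0.1013 z 0.1006 0.1268
  x 0.592 92 [0.592  0.0787 0.126 ] y 0.0503 0.1091 z 0.1002 0.1674
  x 0.602 80 [0.601  0.0789 0.136 ] y 0.0473 0.1145 z 0.1022 0.1676
  x 0.612 70 [0.6117 0.0762 0.1391] y 0.0447 0.1141 z 0.103 0.1677
t 8.725 [0.4616 0.0774 0.1177] yaw 1.5711 J7 1.33 w 0.26382101224806803
```

The tip is about 37 mm from the cap axis at z of about 0.144. Holding.

>>> move_arm(plan=[{"delta_pos":[0,0,0],"turn":[0,0,0],"fingers":1},{"delta_pos":[0,0,0],"turn":[0,0,0],"fingers":1},{"delta_pos":[0,0,0],"turn":[0,0,0],"fingers":1},{"delta_pos":[0,0,0],"turn":[0,0,0],"fingers":1},{"delta_pos":[0,0,0],"turn":[0,0,0],"fingers":1},{"delta_pos":[0,0,0],"turn":[0,0,0],"fingers":1},{"delta_pos":[0,0,0],"turn":[0,0,0],"fingers":1},{"delta_pos":[0,0,0],"turn":[0,0,0],"fingers":1},{"delta_pos":[0,0,0],"turn":[0,0,0],"fingers":1},{"delta_pos":[0,0,0],"turn":[0,0,0],"fingers":1},{"delta_pos":[0,0,0],"turn":[0,0,0],"fingers":1},{"delta_pos":[0,0,0],"turn":[0,0,0],"fingers":1}])

```text
clock: 10.22
position: [0.4617, 0.0773, 0.1177]
ee_rot: [-0.0, 1.0, 0.0, -0.0]
ft_force: [0.4, 0.5, -1.2]
grip_width: 0.269
grasp_force: 59.1
```

>>> move_arm(plan=[{"delta_pos":[0,0,0],"turn":[0,0,0],"fingers":1},{"delta_pos":[0,0,0],"turn":[0,0,0],"fingers":1},{"delta_pos":[0,0,0],"turn":[0,0,0],"fingers":1},{"delta_pos":[0,0,0],"turn":[0,0,0],"fingers":1},{"delta_pos":[0,0,0],"turn":[0,0,0],"fingers":1},{"delta_pos":[0,0,0],"turn":[0,0,0],"fingers":1}])

```text
clock: 10.98
position: [0.4617, 0.0773, 0.1177]
ee_rot: [-0.0, 1.0, 0.0, 0.0]
ft_force: [-0.1, 0.1, -1.2]
grip_width: 0.265
grasp_force: 59.1
```

```bash
python3 -c "
from h import *
to((.41,.0774,.135,1.571),(.42,-.08,.135,1.5),(.455,-.248,.1,1.413),(.455,-.248,-.013,1.413))"
```

```text
t 10.975 [0.4617 0.0773 0.1177] yaw 1.5711 J7 1.33 w 0.2652794357602238
(0.41, 0.0774, 0.135, 1.571) [0.0517, 0.0001, -0.0173] [0.0, 0.0, 0.0001]
(0.42, -0.08, 0.135, 1.5) [0.0417, -0.1573, -0.0173] [0.0, 0.0, 0.0711]
(0.455, -0.248, 0.1, 1.413) [0.0068, -0.3253, 0.0177] [0.0, 0.0, 0.1581]
(0.455, -0.248, -0.013, 1.413) [0.0068, -0.3253, 0.1307] [0.0, 0.0, 0.1581]
```

In the tool's units: -0.325 m / 0.8 = -0.4063, 0.08 m / 0.8 = 0.1, 0.158 rad / 3.1416 = 0.0503.

>>> move_arm(plan=[{"delta_pos":[0.0375,0,-0.01],"turn":[0,0,0],"fingers":1},{"delta_pos":[0.0625,-0.0125,-0.0188],"turn":[0,0,0.0032],"fingers":1},{"delta_pos":[0.0625,-0.0625,-0.0188],"turn":[0,0,0.0095],"fingers":1},{"delta_pos":[0.0563,-0.125,-0.0188],"turn":[0,0,0.0159],"fingers":1},{"delta_pos":[0.05,-0.1875,-0.0188],"turn":[0,0,0.0223],"fingers":1},{"delta_pos":[0.0375,-0.25,-0.0188],"turn":[0,0,0.0318],"fingers":1},{"delta_pos":[0.025,-0.3125,-0.0125],"turn":[0,0,0.0414],"fingers":1},{"delta_pos":[0.0125,-0.375,0.0125],"turn":[0,0,0.0493],"fingers":1},{"delta_pos":[0.0088,-0.4063,0.05],"turn":[0,0,0.0503],"fingers":1},{"delta_pos":[0.0088,-0.4063,0.1],"turn":[0,0,0.0503],"fingers":1},{"delta_pos":[0.0088,-0.4063,0.1375],"turn":[0,0,0.0503],"fingers":1},{"delta_pos":[0.0088,-0.4063,0.1475],"turn":[0,0,0.0503],"fingers":1}])

```text
clock: 12.48
position: [0.4536, -0.2473, -0.0019]
ee_rot: [0.079, 0.997, 0.0, -0.002]
ft_force: [0.0, 0.1, -0.7]
grip_width: 0.265
grasp_force: 59.1
```

In the tool's units: 0.014 m / 0.8 = 0.0175, 0.012 m / 0.8 = 0.015.

>>> move_arm(plan=[{"delta_pos":[0,0,0.0075],"turn":[0,0,0],"fingers":1},{"delta_pos":[0,0,0.015],"turn":[0,0,0],"fingers":1},{"delta_pos":[0,0,0.0175],"turn":[0,0,0],"fingers":1},{"delta_pos":[0,0,0.0175],"turn":[0,0,0],"fingers":1}])

```text
clock: 12.98
position: [0.455, -0.2477, -0.014]
ee_rot: [0.079, 0.997, 0.0, 0.0]
ft_force: [-0.2, -0.1, -0.8]
grip_width: 0.262
grasp_force: 59.1
```

In the tool's units: 0.003 m / 0.8 = 0.0038, 0.002 m / 0.8 = 0.0025.

>>> move_arm(plan=[{"delta_pos":[0,0,0.0025],"turn":[0,0,0],"fingers":1},{"delta_pos":[0,0,0.0038],"turn":[0,0,0],"fingers":1},{"delta_pos":[0,0,0.0038],"turn":[0,0,0],"fingers":1}])

```text
clock: 13.35
position: [0.4551, -0.2477, -0.0163]
ee_rot: [0.079, 0.997, 0.0, 0.0]
ft_force: [-4.0, 2.8, 13.2]
grip_width: 0.269
grasp_force: 67.4
```

Bench contact. Releasing.

In the tool's units: -0.22 m / 0.8 = -0.275, -0.18 m / 0.8 = -0.225.

>>> move_arm(plan=[{"delta_pos":[0,0,0],"turn":[0,0,0],"fingers":0.5},{"delta_pos":[0,0,0],"turn":[0,0,0],"fingers":0.3},{"delta_pos":[0,0,0],"turn":[0,0,0],"fingers":0.3},{"delta_pos":[0,0,0],"turn":[0,0,0],"fingers":0.3},{"delta_pos":[0,0,-0.025],"turn":[0,0,0],"fingers":0},{"delta_pos":[0,0,-0.075],"turn":[0,0,0],"fingers":0},{"delta_pos":[0,0,-0.15],"turn":[0,0,0],"fingers":0},{"delta_pos":[0,0,-0.225],"turn":[0,0,0],"fingers":0},{"delta_pos":[0,0,-0.275],"turn":[0,0,0],"fingers":0},{"delta_pos":[0,0,-0.275],"turn":[0,0,0],"fingers":0}])

```text
clock: 14.6
position: [0.4563, -0.2484, 0.2057]
ee_rot: [0.079, 0.997, -0.0, 0.003]
ft_force: [0.3, 0.5, -0.6]
grip_width: 1.002
grasp_force: 0.0
```

```bash
python3 - <<'E'
from h import *
from workcell import camera
c=camera("scene");W=world(c)
m=(c["range_z"]>0)&(W[...,2]>.006)&(W[...,2]<.06)&(abs(W[...,0]-.47)<.12)&(abs(W[...,1]+.25)<.05)
q=W[m];print(len(q),q.min(0).round(3),q.max(0).round(3))
to((.6,-.02,.27,1.5),(.55,.06,.27,1.5),(.6135,.079,.27,1.5),(.6135,.079,.22,1.5))
E
```

```text
654 [ 0.386 -0.272  0.006] [ 0.563 -0.23   0.024]
t 14.65 [ 0.4554 -0.2478  0.2036] yaw 1.4132 J7 1.89 w 0.998819920326547
(0.6, -0.02, 0.27, 1.5) [-0.1073, 0.2477, -0.0661] [0.0003, 0.0025, -0.0868]
(0.55, 0.06, 0.27, 1.5) [-0.0453, 0.3189, -0.0662] [0.0003, 0.0025, -0.0868]
(0.6135, 0.079, 0.27, 1.5) [-0.105, 0.3476, -0.066] [0.0003, 0.0025, -0.0868]
(0.6135, 0.079, 0.22, 1.5) [-0.1049, 0.3476, -0.016] [0.0003, 0.0025, -0.0868]
```

The sniffer is back flat in its place. Now to above the green-cup cap, yawed so that both turning directions are within the last joint's range.

In the tool's units: 0.347 m / 0.8 = 0.4338, 0.27 m / 0.8 = 0.3375, -0.88 rad / 3.1416 = -0.2801.

>>> move_arm(plan=[{"delta_pos":[-0.0125,0.0375,-0.0375],"turn":[0,0,-0.0318],"fingers":0},{"delta_pos":[-0.025,0.0875,-0.075],"turn":[0,0,-0.0637],"fingers":0},{"delta_pos":[-0.0438,0.15,-0.0825],"turn":[0,0,-0.1019],"fingers":0},{"delta_pos":[-0.0625,0.2125,-0.0825],"turn":[0,0,-0.1401],"fingers":0},{"delta_pos":[-0.0813,0.275,-0.0825],"turn":[0,0,-0.1783],"fingers":0},{"delta_pos":[-0.1,0.3375,-0.0825],"turn":[0,0,-0.2165],"fingers":0},{"delta_pos":[-0.1188,0.3875,-0.0825],"turn":[0,0,-0.2546],"fingers":0},{"delta_pos":[-0.1313,0.4338,-0.0825],"turn":[0,0,-0.2801],"fingers":0},{"delta_pos":[-0.1313,0.4338,-0.0825],"turn":[0,0,-0.2801],"fingers":0},{"delta_pos":[-0.1313,0.4338,-0.0625],"turn":[0,0,-0.2801],"fingers":0},{"delta_pos":[-0.1313,0.4338,-0.0375],"turn":[0,0,-0.2801],"fingers":0},{"delta_pos":[-0.1313,0.4338,-0.0375],"turn":[0,0,-0.2801],"fingers":0}])

```text
clock: 16.15
position: [0.6115, 0.077, 0.23]
ee_rot: [-0.352, 0.936, 0.0, -0.002]
ft_force: [-0.4, 0.5, 0.1]
grip_width: 1.004
grasp_force: 0.0
```

```bash
python3 - <<'E'
from h import *
c=wcam();cv2.imwrite("pics/w5.png",c["color"][:,:,::-1]);W=wworld(c)
m=(c["range_z"]>0)&(W[...,2]>.164)&(W[...,2]<.176)&(abs(W[...,0]-.62)<.08)&(abs(W[...,1]-.03)<.1)
k,l,s,ce=cv2.connectedComponentsWithStats(m.astype(np.uint8))
for i in range(1,k):
    if s[i,4]>40:
        q=W[l==i];e=cv2.minEnclosingCircle(q[:,:2].astype(np.float32));print(ce[i],s[i,4],e,q.mean(0))
from workcell import get_obs
print(get_obs()["joint_pos"].round(2) if hasattr(get_obs()["joint_pos"],"round") else get_obs()["joint_pos"])
to((.6135,.079,.18,2.3),(.6135,.079,.138,2.3))
E
```

```text
[193.06832579 157.15158371] 2210 ((0.6499055027961731, -0.02513025887310505), 0.022249089553952217) [ 0.64842452 -0.02429918  0.16989383]
[325.37161608 210.09064807] 2438 ((0.6142287254333496, 0.08041601628065109), 0.02249590866267681) [0.61339791 0.07957288 0.17005535]
[-0.52  0.32  0.4   1.48 -0.12  1.38  2.18]
t 16.2 [0.6122 0.0773 0.2315] yaw 2.2912 J7 2.18 w 1.000004567518576
(0.6135, 0.079, 0.18, 2.3) [-0.0022, 0.0003, 0.0515] [0.001, -0.0019, -0.0088]
(0.6135, 0.079, 0.138, 2.3) [-0.0023, 0.0003, 0.0935] [0.001, -0.0019, -0.0088]
```

View pics/w5.png

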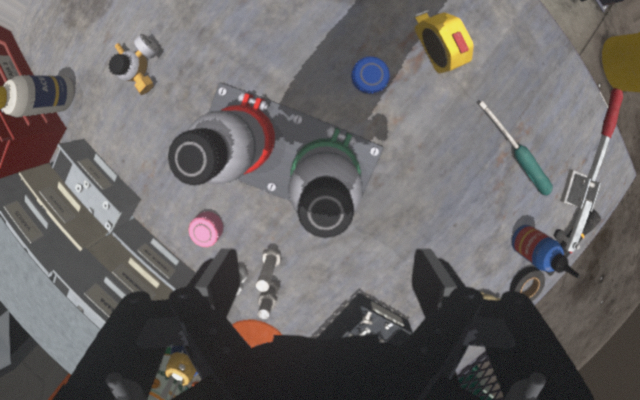

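The wrist view shows the green-cup cap at (325,210) between the jaws and the red one at (195,157), well clear. Joint 7 is at 2.18, so I'll turn the tool back by 1.7 rad to put it mid-range.

In the tool's units: -0.003 m / 0.8 = -0.0038, 0.001 m / 0.8 = 0.0013, 1.7 rad / 3.1416 = 0.5411.

>>> move_arm(plan=[{"delta_pos":[-0.0038,0.0013,0],"turn":[0,0,0.0477],"fingers":0},{"delta_pos":[-0.0038,0.0013,0],"turn":[0,0,0.1019],"fingers":0},{"delta_pos":[-0.0038,0.0013,0],"turn":[0,0,0.156],"fingers":0},{"delta_pos":[-0.0038,0.0013,0],"turn":[0,0,0.2101],"fingers":0},{"delta_pos":[-0.0038,0.0013,0],"turn":[0,0,0.2642],"fingers":0},{"delta_pos":[-0.0038,0.0013,0],"turn":[0,0,0.3183],"fingers":0},{"delta_pos":[-0.0038,0.0013,0],"turn":[0,0,0.3724],"fingers":0},{"delta_pos":[-0.0038,0.0013,0],"turn":[0,0,0.4265],"fingers":0},{"delta_pos":[-0.0038,0.0013,0],"turn":[0,0,0.4806],"fingers":0},{"delta_pos":[-0.0038,0.0013,0],"turn":[0,0,0.5284],"fingers":0},{"delta_pos":[-0.0038,0.0013,0],"turn":[0,0,0.5411],"fingers":0},{"delta_pos":[-0.0038,0.0013,0],"turn":[0,0,0.5411],"fingers":0}])

```text
clock: 17.7
position: [0.6147, 0.0808, 0.2333]
ee_rot: [0.47, 0.883, 0.0, 0.0]
ft_force: [-0.9, 0.2, 0.6]
grip_width: 1.0
grasp_force: 0.0
```

```bash
python3 - <<'E'
from h import *
c=wcam();W=wworld(c)
m=(c["range_z"]>0)&(W[...,2]>.164)&(W[...,2]<.176)&(abs(W[...,0]-.62)<.08)&(abs(W[...,1]-.03)<.1)
k,l,s,ce=cv2.connectedComponentsWithStats(m.astype(np.uint8))
for i in range(1,k):
    if s[i,4]>40:
        q=W[l==i];e=cv2.minEnclosingCircle(q[:,:2].astype(np.float32));print(ce[i],s[i,4],e,q.mean(0))
to((.6138,.0797,.18,None),(.6138,.0797,.138,None))
E
```

```text
[324.51182082 204.3164662 ] 2411 ((0.6146068572998047, 0.08092565089464188), 0.02243305742740631) [0.61383212 0.08214262 0.16999559]
[292.74092179 315.40083799] 1432 ((0.6510183811187744, -0.024347683414816856), 0.022832321003079414) [ 0.64907283 -0.02199789  0.1696614 ]
t 17.75 [0.6147 0.0809 0.2332] yaw 0.5934 J7 0.55 w 0.998609632168351
(0.6138, 0.0797, 0.18, np.float64(0.5934149786197302)) [-0.0005, -0.0014, 0.0532] [0.0007, 0.0001, -0.0]
(0.6138, 0.0797, 0.138, np.float64(0.5934149786197302)) [-0.0005, -0.0015, 0.0952] [0.0007, 0.0001, -0.0]
```

Joint 7 is at 0.55 and the jaws are centred on the cap. Descending and gripping.

In the tool's units: 0.095 m / 0.8 = 0.1188, 0.085 m / 0.8 = 0.1063.

>>> move_arm(plan=[{"delta_pos":[0,-0.0013,0.05],"turn":[0,0,0],"fingers":0.1},{"delta_pos":[0,-0.0013,0.0875],"turn":[0,0,0],"fingers":0.2},{"delta_pos":[0,-0.0013,0.1063],"turn":[0,0,0],"fingers":0.3},{"delta_pos":[0,-0.0013,0.1188],"turn":[0,0,0],"fingers":0.3},{"delta_pos":[0,-0.0013,0.1188],"turn":[0,0,0],"fingers":0.3},{"delta_pos":[0,-0.0013,0.1188],"turn":[0,0,0],"fingers":0.45},{"delta_pos":[0,-0.0013,0.1188],"turn":[0,0,0],"fingers":0.7},{"delta_pos":[0,-0.0013,0.1188],"turn":[0,0,0],"fingers":1},{"delta_pos":[0,-0.0013,0.1188],"turn":[0,0,0],"fingers":1}], force=80)

```text
clock: 18.88
position: [0.6149, 0.0808, 0.1391]
ee_rot: [0.47, 0.883, 0.001, 0.001]
ft_force: [1.7, -0.3, 7.0]
grip_width: 0.483
grasp_force: 80.3
```

```bash
python3 - <<'E'
from h import *
from workcell import get_obs
to();o=get_obs();print(o["ft_force"],o["torque"],o["grasp_force"])
E
```

```text
t 18.875 [0.6149 0.0808 0.1391] yaw 0.5931 J7 0.58 w 0.4827414896951349
[ 1.72731454 -0.34075416  7.04453091] [ 0.00460168 -0.25813104  0.01814011] 80.27061223983765
```

Gripped (41 mm opening, 80 N). Trying counter-clockwise first.

In the tool's units: -0.24 rad / 3.1416 = -0.0764.

>>> move_arm(plan=[{"delta_pos":[0,0,0],"turn":[0,0,-0.0191],"fingers":1},{"delta_pos":[0,0,0],"turn":[0,0,-0.0382],"fingers":1},{"delta_pos":[0,0,0],"turn":[0,0,-0.0573],"fingers":1},{"delta_pos":[0,0,0],"turn":[0,0,-0.0764],"fingers":1},{"delta_pos":[0,0,0],"turn":[0,0,-0.0764],"fingers":1}])

```text
clock: 19.5
position: [0.6145, 0.0807, 0.1394]
ee_rot: [0.36, 0.933, 0.001, 0.001]
ft_force: [-1.4, -0.3, 10.7]
grip_width: 0.482
grasp_force: 80.7
```

```bash
cat > st.py <<'E'
from h import *
from workcell import get_obs
to();o=get_obs();print(o["ft_force"].round(2) if hasattr(o["ft_force"],"round") else o["ft_force"],o["torque"],o["grasp_force"])
E
python3 st.py
```

```text
t 19.5 [0.6145 0.0807 0.1394] yaw 0.8338 J7 0.81 w 0.4822804801875732
[-1.41 -0.28 10.7 ] [-0.12304349  0.45739693 -0.01266619] 80.7188630104065
```

It turned 0.24 rad without torque and is being pushed upward, so it's loosening counter-clockwise. Continuing with lift.

In the tool's units: -0.003 m / 0.8 = -0.0038, -0.0026 m / 0.8 = -0.0033, -0.6 rad / 3.1416 = -0.191.

>>> move_arm(plan=[{"delta_pos":[0,0,-0.0013],"turn":[0,0,0],"fingers":1},{"delta_pos":[0,0,-0.0016],"turn":[0,0,-0.0318],"fingers":1},{"delta_pos":[0,0,-0.002],"turn":[0,0,-0.0637],"fingers":1},{"delta_pos":[0,0,-0.0025],"turn":[0,0,-0.0955],"fingers":1},{"delta_pos":[0,0,-0.0029],"turn":[0,0,-0.1273],"fingers":1},{"delta_pos":[0,0,-0.0033],"turn":[0,0,-0.1592],"fingers":1},{"delta_pos":[0,0,-0.0038],"turn":[0,0,-0.191],"fingers":1},{"delta_pos":[0,0,-0.0038],"turn":[0,0,-0.191],"fingers":1}])

```text
clock: 20.5
position: [0.6136, 0.0805, 0.1406]
ee_rot: [0.069, 0.998, 0.0, -0.0]
ft_force: [-0.3, -0.3, 0.2]
grip_width: 0.478
grasp_force: 80.7
```

```bash
python3 st.py
```

```text
t 20.5 [0.6136 0.0805 0.1406] yaw 1.4324 J7 1.37 w 0.4779056016984406
[-0.27 -0.34  0.18] [-0.05605172 -0.02161504  0.06969191] 80.66185355186462
```

In the tool's units: -0.0013 m / 0.8 = -0.0016, -0.001 m / 0.8 = -0.0013, -0.4 rad / 3.1416 = -0.1273.

>>> move_arm(plan=[{"delta_pos":[0,0,-0.0004],"turn":[0,0,-0.0318],"fingers":1},{"delta_pos":[0,0,-0.0008],"turn":[0,0,-0.0637],"fingers":1},{"delta_pos":[0,0,-0.0013],"turn":[0,0,-0.0955],"fingers":1},{"delta_pos":[0,0,-0.0016],"turn":[0,0,-0.1273],"fingers":1},{"delta_pos":[0,0,-0.0016],"turn":[0,0,-0.1273],"fingers":1}])

```text
clock: 21.12
position: [0.6136, 0.0806, 0.1418]
ee_rot: [-0.129, 0.992, 0.0, -0.0]
ft_force: [-0.1, -0.7, -1.1]
grip_width: 0.475
grasp_force: 80.7
```

```bash
python3 st.py
```

```text
t 21.125 [0.6136 0.0806 0.1418] yaw 1.8303 J7 1.75 w 0.4749352371286519
[-0.11 -0.65 -1.11] [ 0.0306205  -0.02585694 -0.05158439] 80.67447066307068
```

Turned 1.24 rad in total, with near-zero torque. Lifting gently.

In the tool's units: -0.006 m / 0.8 = -0.0075, -0.004 m / 0.8 = -0.005.

>>> move_arm(plan=[{"delta_pos":[0,0,-0.0025],"turn":[0,0,0],"fingers":1},{"delta_pos":[0,0,-0.005],"turn":[0,0,0],"fingers":1},{"delta_pos":[0,0,-0.0075],"turn":[0,0,0],"fingers":1},{"delta_pos":[0,0,-0.0075],"turn":[0,0,0],"fingers":1}])

```text
clock: 21.62
position: [0.6139, 0.0807, 0.1482]
ee_rot: [-0.131, 0.991, 0.0, 0.0]
ft_force: [0.0, 1.0, -0.3]
grip_width: 0.478
grasp_force: 80.7
```

```bash
python3 st.py
```

```text
t 21.625 [0.6139 0.0807 0.1482] yaw 1.8326 J7 1.75 w 0.47812487546494975
[ 0.04  1.01 -0.26] [ 0.0058842  -0.0028176   0.03731854] 80.67635536193848
```

In the tool's units: -0.095 m / 0.8 = -0.1188, -0.085 m / 0.8 = -0.1063.

>>> move_arm(plan=[{"delta_pos":[0,0,-0.0125],"turn":[0,0,0],"fingers":1},{"delta_pos":[0,0,-0.0313],"turn":[0,0,0],"fingers":1},{"delta_pos":[0,0,-0.0563],"turn":[0,0,0],"fingers":1},{"delta_pos":[0,0,-0.0813],"turn":[0,0,0],"fingers":1},{"delta_pos":[0,0,-0.1063],"turn":[0,0,0],"fingers":1},{"delta_pos":[0,0,-0.1188],"turn":[0,0,0],"fingers":1},{"delta_pos":[0,0,-0.1188],"turn":[0,0,0],"fingers":1},{"delta_pos":[0,0,-0.1188],"turn":[0,0,0],"fingers":1},{"delta_pos":[0,0,-0.1188],"turn":[0,0,0],"fingers":1}])

```text
clock: 22.75
position: [0.6134, 0.0807, 0.2422]
ee_rot: [-0.131, 0.991, -0.0, -0.001]
ft_force: [0.3, -0.1, -0.7]
grip_width: 0.483
grasp_force: 80.7
```

```bash
python3 - <<'E'
import st
from workcell import camera
import cv2
c=camera("scene");cv2.imwrite("pics/s3.png",cv2.resize(c["color"][100:330,240:420,::-1],None,fx=2.6,fy=2.6,interpolation=cv2.INTER_CUBIC))
E
```

```text
t 22.75 [0.6134 0.0807 0.2422] yaw 1.833 J7 1.73 w 0.482525549018006
[ 0.3  -0.09 -0.66] [ 0.00297282  0.00936873 -0.01361064] 80.67942380905151
```

View pics/s3.png

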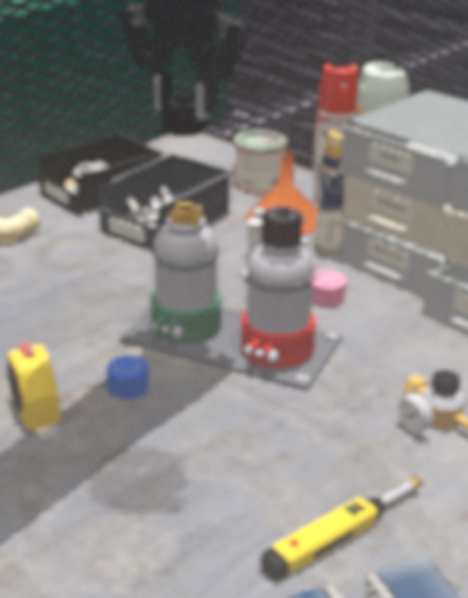

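The brass neck in the green cup is bare at (186,212), the cap is in the fingers above it at (183,115), the red-cup cap is still on, and the sniffer lies flat.

```bash
python3 -c "
from workcell import hand_in
print(hand_in())"
```

```text
the job is handed in; nothing more can be done
None
```

The job is handed in: the leak check was held for over two seconds and the sniffer laid back flat, then the green-cup cap came loose counter-clockwise (right-hand thread) and is held about 100 mm above its bare neck, with the red-cup canister still capped.

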